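# Rock a motor comparator to its marker and hold it

### The job

On the motor comparator, take the red lever knob and, through the lever's soft spring, rock the top-heavy beam up off its rest until the red pointer stands between the two green jaws, and keep it there for a good six seconds without touching the beam or the motors themselves. Then let the beam down gently, without a slam, onto the rest it started on and let go of the lever, leaving everything else on the bench where it is.

Things in the scene. Friction and masses are not known exactly. Their poses are not given: they have to be found in the camera images.
- fixture: Motor comparator, fixed to the bench: steel base plate 220 x 620 x 12 mm, two grey bearing cheeks 140 mm tall, white scale plate at its +y end. Origin: centre of the base's underside (z = 0). Its x is the pivot axis, pointing away from the robot at yaw 0; y runs along the level beam, z up. Does not move in a run; place and yaw differ between runs.
- pivot (a point): Point on the pivot axis, 120 mm straight above the fixture's origin; the axis runs along the fixture's x. On it turns, as one piece, the beam assembly: bar, steel block, grey motor and yellow master motor.
- rocker (a joint): Tilt of the beam assembly from level (rad). Positive: +y end down, tops lean to +y. Rests at -0.25 and 0.25; starts on -0.25 (grey motor end down). Top-heavy: inertia about pivot 0.045 kg m2, gravity drives it away from level with 0.56 N m/rad plus an unknown constant moment up to 0.05 N m (all nominal); damping 0.01 N m s/rad. With the lever held still it swings away, time constant about 0.5 s.
- lever (a joint): Angle of the lever relative to the beam (rad), same sign as rocker; 0 relaxed, range -0.6 to 0.6. It turns on the same pivot and is joined to the beam only by a torsion spring, nominally 0.38 N m/rad: moment on the beam = 0.38 x this angle, towards positive tilt when positive. The lever's own tilt from upright is rocker + lever. Lever 0.15 kg, counterweighted.
- lever_grip (a point): Centre of the lever's red knob: cylinder 30 mm across, 40 mm long along the fixture's x, on a 10 mm rod, on the robot's side. In the fixture's frame with lever tilt a: x = -75, y = 170 sin a, z = 120 + 170 cos a mm. Pinch from above across its flat ends (fingers closing along the fixture's x); it may turn in the grip while the hand stays upright. Nothing nearby reaches this height.
- marker (a joint): Tilt of the beam (rad, same sign as rocker) at which the pointer stands exactly midway between the green jaws; between -0.08 and 0.08, different in each run, does not change in a run.
- marker_mid (a point): Middle between the two green jaws on the scale plate, 250 mm from the pivot axis; the jaws' inner faces are 17 mm above and below it.
- pointer_tip (a point): Centre of the red round pointer tip (14 mm in diameter) on the beam's +y end, 250 mm from the pivot axis; it moves in the jaws' circle.
- beam: Aluminium bar of the beam assembly, 50 x 460 x 16 mm, 0.8 kg, its upper face at pivot height. Origin on the pivot axis, x along it, y along the bar towards the pointer. The robot must not touch it.
- motor: Grey motor fixed on the bar 140 mm towards -y, 85 mm across, 86 mm tall, about 0.7 kg (origin: centre of its underside). Not to be touched.
- master: Yellow master motor fixed on the bar 140 mm towards +y, same size, 0.7 kg (origin: centre of its underside). Not to be touched.
- saddle: Dark steel block fixed on the middle of the bar, 50 x 60 mm, top 80 mm above the pivot, about 0.4 kg (origin on the pivot axis). Not to be touched.
- spare_motor: Bystander: a spare grey motor standing on the bench, 85 mm across, 86 mm tall; origin at its underside.
- driver: Bystander: screwdriver with yellow handle lying on the bench.
- tube: Bystander: short aluminium tube, 40 mm across, 120 mm tall, standing.
- nest_block: Bystander: black plastic locating block 90 x 60 x 80 mm; origin under its centre.

How it is judged (in metres and radians):
On the way, in this order (a step that is already met when the one before it is completed fails the run):
1. the pointer tip is kept between the green jaws, within 15 mm of the middle, for 5 s (distance between pointer_tip and marker_mid below 0.015 m), for 5 s.
2. the beam is back on the rest it started on (value of joint rocker below -0.235 rad and velocity of joint rocker between -0.05 and 0.05 rad/s), for 0.3 s.
At the end, for the whole second after the job is handed in: The beam lies at rest (under 0.05 rad/s) on the rest it started on (rocker below -0.235 rad), with the lever let go and relaxed (within 0.12 rad of its free position) (value of joint rocker below -0.235 rad and angular speed of beam below 0.05 rad/s and value of joint lever between -0.12 and 0.12 rad); the robot touches nothing.
It fails at once if the beam slams: it meets either rest (beyond 0.19 rad of tilt) faster than 0.45 rad/s ((value of joint rocker below -0.19 rad and velocity of joint rocker below -0.45 rad/s) or (value of joint rocker above 0.19 rad and velocity of joint rocker above 0.45 rad/s)).
It fails at once if the robot touches the bar, the block or the motors on the beam (more than 0.5 N) (contact force between any of the arm, the fingers and beam above 0.5 N or contact force between any of the arm, the fingers and motor above 0.5 N or contact force between any of the arm, the fingers and master above 0.5 N or contact force between any of the arm, the fingers and saddle above 0.5 N).
It fails at once if a bystander is moved by more than 30 mm (distance of any of spare_motor, driver, tube, nest_block from where it was at the start of the episode above 0.03 m).
It also fails if it takes over 67 s, if anything falls off the work surface, if the arm or the gripper's body presses on something with over 40 N, if the wrist force passes 120 N, or if a joint passes its speed limit or range.

### The arm

A 7-joint arm with a two-finger parallel gripper is mounted at the origin on the work surface. World frame = base frame: x ahead of the robot, y to its left, z up, the work surface at z = 0. Lengths are in mm, angles in rad, forces in N, time in s.
With the tool pointing down it reaches from about 400 to 875 mm from the base axis. Payload 4.4 kg.
Tool frame: the origin (TCP) lies midway between the tips of the shut fingers; the grasp point (between the pads) lies 19 mm behind it; z points along the fingers, y is the line along which they close (so a half turn about z gives the same grasp; the last joint's range is limited). The gripper opens to 85 mm and grips with 20 to 120 N. Pads are 22 mm wide; open, the fingers measure 114 mm over their backs; the gripper's body (76 mm by 85 mm) begins 54 mm behind the grasp point. The pads swing forward as they close: fully open they stand 13 mm farther back than shut.
Start: joints at [-1.344, 0.628, 0.038, 1.517, -0.027, 0.996, -0.02], TCP at [187.588, 622.357, 231.313] pointing down, gripper open.
Joint ranges: [-3.06, 3.06], [-0.37, 2.12], [-1.25, 1.32], [0.18, 2.47], [-1.1, 4.24], [0.23, 1.98], [-2.94, 2.94]. Speed limits (rad/s): [2.57, 2.57, 3.14, 3.14, 3.14, 3.14, 3.14].

### API

Orientations are given as [roll, pitch, yaw] about the fixed x, y, z axes, in that order (R = Rz(yaw) Ry(pitch) Rx(roll)).
In Python, from cell import ctrl gives the robot as it stands.
- The arm moves only by the shell command python3 -m crank 'ROWS' [OPENING]. ROWS is JSON, a list that holds one entry, the list of rows, each a list of 4 numbers: the shift along the tool's x, y, z normalised to -1 to 1, where 1 is 2.5 cm, then the turn about the tool's z normalised to -1 to 1, where 1 is 0.08 rad. In form: [[[dx, dy, dz, turn], ...]]. A call has 1 to 12 rows; each row shifts and turns the commanded pose from where the row before left it, along the tool's axes as they then stand; what a row does not reach is not made up. A row lasts 1/12 s, in which the tool goes at most 41.7 mm and 7.16 degrees, less where a joint would pass 70% of its speed; a pose out of reach is approached as far as the arm can. A call with a number of a shift or a turn outside -1 to 1 is refused whole. A call with a gripper value outside its range is refused whole. OPENING is the closure, from -1 (fully open) to 1 (shut), set as the call begins (- or left out, the last holds). The fingers move at their own pace and stop on an object; the grip force is fixed at half the most. Time passes only in rows, so rows that do not move let the fingers close. It gives the time, the measured TCP pose, the force, the opening and the grip force at its end, in the units of the state.
- ctrl.read_state(): the state, without advancing time (a new reading comes with each control period).
- ctrl.get_image(name): name is "side" or "top"; returns a dict with "img" (384x512x3 uint8, red, green, blue), "intrinsics" (3x3 intrinsics, pixels), "dist" ([k1, k2, p1, p2, k3] as OpenCV has them; the pictures are not rectified), "extrinsics" (4x4, takes a point from camera to world coordinates). Camera axes: x right, y up, looking along -z (the intrinsics and any distortion apply to the point x, -y, -z); pixel columns grow to the right and rows downward; lengths in mm; the calibration is good to about 2 mm. A picture is of the moment at which its call begins. There is no depth.
- ctrl.finish_job(): hands the job in; it is judged then, once.
Trained networks look in the newest picture that a camera, given by its name, has taken for a name from the list of things; names that differ only in an ending like _2 or _b are one class to them, and where a whole thing is asked for, a point or a joint stands for the part that bears it (a point fixed in the world has none). Each returns a list of dicts, best first, with "confidence" (0 to 1); they miss things now and then, are a little off and sometimes report something else, mostly with a low value. They report only what shows in the picture. A call takes as long as a camera call.
- ctrl.find_in(camera, target): "position" ([row, column] in pixels, amid what is visible of it).
- ctrl.trace(camera, target): "mask" (384x512 bool, what is visible of it) and "position" ([row, column] in pixels, amid what is visible of it).
- ctrl.place_of(camera, target): "position" ([row, column] in pixels: a listed point, or the origin of a listed thing).
The state is a dict: "clock": time; "qpos": joint angles; "qd": joint speeds; "tau": joint torques, N m; "eef_pos": TCP position; "tool_rot": TCP orientation; "force": force on the tool from outside, world axes, zero at the start; "torque": the same for the moment, N m; "width": finger opening in mm; "gripper_force": force on a finger pad.
Only numpy, scipy, OpenCV 4.12 (cv2) and the standard library are available. Lean on these libraries where they do the work, as an engineer would, in place of code of your own. Each camera call takes 0.05 s, during which the arm holds its last target. There are 200 camera calls.

## Working session

There is one attempt and no reset: what is moved stays moved. The work goes in short steps, Python scripts to look and compute and a shell command to move; the robot and the scene stay as the last step left them, time stands still between calls to the robot, and variables do not carry over. Pictures are saved under pics/ and viewed, at most 10 in all, crops included, and the job is handed in when it is done.

```bash
mkdir -p pics; cat > h.py <<'E'
import numpy as np, cv2
from cell import ctrl
def cam(n):
    d=ctrl.get_image(n); return d
def project(d,P):
    E=np.linalg.inv(np.array(d["extrinsics"],float)); P=np.atleast_2d(P)
    c=P@E[:3,:3].T+E[:3,3]; c=c*[1,-1,-1]
    p,_=cv2.projectPoints(c.reshape(-1,1,3),np.zeros(3),np.zeros(3),np.array(d["intrinsics"],float),np.array(d["dist"],float))
    return p.reshape(-1,2)[:,::-1]   # row,col
E
python3 - <<'E'
from h import *
import pickle
S=ctrl.read_state(); print(S)
out={}
for n in("side","top"):
    d=cam(n); cv2.imwrite(f"pics/{n}0.png",d["img"][:,:,::-1]); out[n]=d
    print(n,np.round(d["extrinsics"],3).tolist(),np.round(d["intrinsics"],1).tolist(),d["dist"])
    for t in("fixture","pivot","lever_grip","marker_mid","pointer_tip","motor","master","saddle"):
        r=ctrl.place_of(n,t); print(t,[(np.round(q["position"],1).tolist(),round(q["confidence"],2)) for q in r[:2]])
        out[n,t]=r
pickle.dump(out,open("o.pkl","wb"))
E
```

```text
{'clock': 0.0, 'qpos': array([-1.34380887,  0.62935177,  0.03843217,  1.51836293, -0.02700728,
        0.99629724, -0.01997921]), 'qd': array([-5.33103140e-05,  5.01452063e-04, -3.85855268e-04, -1.08907128e-03,
        2.13600474e-04,  6.67864302e-04, -7.94666538e-04]), 'tau': array([ 5.82205466e-04, -5.63414633e+01,  1.22614995e+00, -1.93449587e+01,
        1.09795562e-02,  1.04409456e-02,  1.99361023e-05]), 'eef_pos': array([187.3892915 , 621.75221758, 230.38687342]), 'tool_rot': array([-3.13969104e+00,  1.34322391e-05,  2.84883007e+00]), 'force': array([ 0.05656302, -0.51021278,  0.40845042]), 'torque': array([-0.00306508,  0.04434387,  0.05025885]), 'gripper_force': 0.0, 'width': 85.34581446877624}
side [[-0.981, 0.107, -0.162, 234.866], [-0.194, -0.511, 0.837, 1390.728], [0.007, 0.853, 0.522, 1049.07], [0.0, 0.0, 0.0, 1.0]] [[455.1, 0.0, 263.6], [0.0, 455.1, 193.5], [0.0, 0.0, 1.0]] [-0.13713232  0.          0.          0.          0.        ]
fixture [([240.3, 242.1], 0.81)]
pivot [([216.4, 241.6], 0.87)]
lever_grip [([169.8, 265.4], 0.61)]
marker_mid [([236.3, 242.2], 0.6)]
pointer_tip [([239.4, 231.1], 0.71), ([213.0, 243.3], 0.55)]
motor [([202.3, 246.5], 0.67)]
master [([252.1, 231.5], 0.7), ([225.2, 236.4], 0.57)]
saddle [([211.5, 240.8], 0.66)]
top [[-0.027, 0.986, -0.166, 305.619], [-1.0, -0.028, -0.003, 0.86], [-0.007, 0.166, 0.986, 1337.959], [0.0, 0.0, 0.0, 1.0]] [[378.5, 0.0, 250.6], [0.0, 378.5, 195.2], [0.0, 0.0, 1.0]] [-0.08976032  0.          0.          0.          0.        ]
fixture [([183.7, 240.4], 0.95)]
pivot [([174.9, 238.6], 0.78), ([255.8, 129.0], 0.63)]
lever_grip [([189.7, 255.6], 0.56)]
marker_mid [([174.5, 239.8], 0.66), ([186.0, 161.3], 0.44)]
pointer_tip [([182.7, 162.7], 0.58)]
motor [([178.5, 279.8], 0.82), ([195.0, 402.3], 0.48)]
master [([180.5, 192.7], 0.94)]
saddle [([179.3, 234.2], 0.78)]
```

View pics/side0.png

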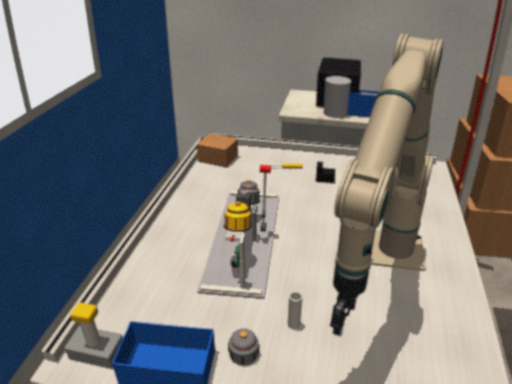

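View pics/top0.png

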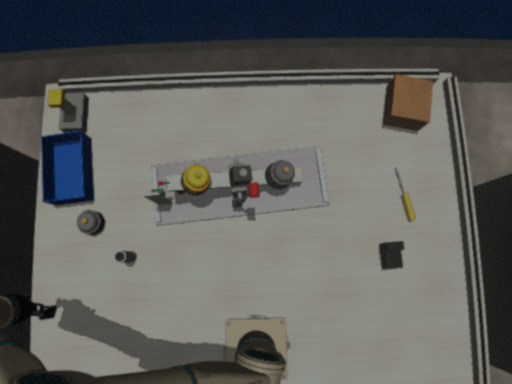

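```bash
python3 - <<'E'
import cv2
a=cv2.imread("pics/side0.png")[150:300,190:300]; cv2.imwrite("pics/sc.png",cv2.resize(a,None,fx=4,fy=4,interpolation=cv2.INTER_CUBIC))
a=cv2.imread("pics/top0.png")[140:230,145:335]; cv2.imwrite("pics/tc.png",cv2.resize(a,None,fx=4,fy=4,interpolation=cv2.INTER_CUBIC))
E
```

```text
(no output)
```

View pics/sc.png

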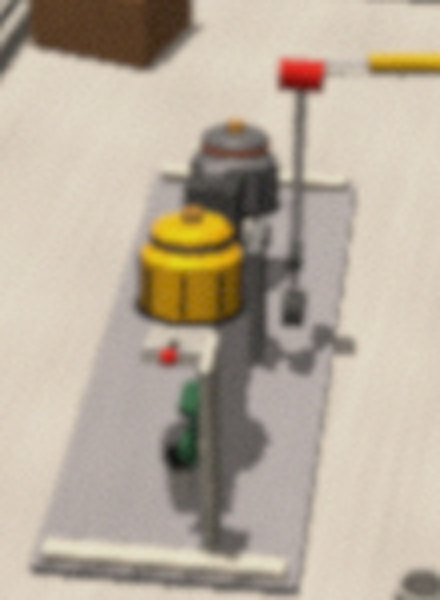

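View pics/tc.png

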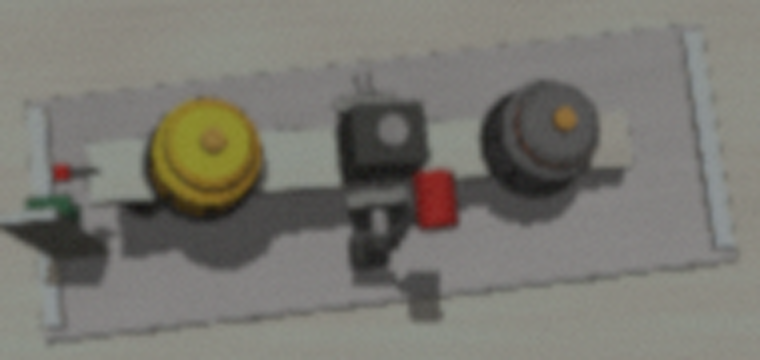

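```bash
cat >> h.py <<'E'
def fx(p,P):  # fixture frame -> world
    c,s=np.cos(p[2]),np.sin(p[2]); P=np.atleast_2d(P)
    return np.c_[p[0]+c*P[:,0]-s*P[:,1],p[1]+s*P[:,0]+c*P[:,1],P[:,2]]
def tip(a,R=250,off=0,x=0): return [x,R*np.cos(a)-off*0,120-R*np.sin(a)]
def redblobs(img,lo=0.5):
    I=img.astype(float); r,g,b=I[...,0],I[...,1],I[...,2]
    return np.clip(r-np.maximum(g,b)*1.35-10,0,None)
E
python3 - <<'E'
from h import *
import pickle
from scipy.optimize import least_squares
o=pickle.load(open("o.pkl","rb"))
u=lambda c,r,oc,orr:((r+.5)/4-.5+orr,(c+.5)/4-.5+oc)
t=lambda c,r:u(c,r,145,140); s=lambda c,r:u(c,r,190,150)
C=[(110,310,12),(110,-310,12),(-110,-310,12),(-110,310,12)]
a=-.25
K=(-75,170*np.sin(a),120+170*np.cos(a))
obs=[("top",C[0],t(22,103)),("top",C[1],t(697,28)),("top",C[2],t(738,260)),("top",C[3],t(47,338)),("top",K,t(436,199)),
("side",C[0],s(36,565)),("side",C[1],s(160,166)),("side",C[2],s(354,182)),("side",C[3],s(300,578)),("side",K,s(302,75))]
def res(p):
    return np.concatenate([project(o[n],fx(p,P))[0]-np.array(q) for n,P,q in obs])
R=least_squares(res,[500,40,0.1],loss="soft_l1",x_scale=[100,100,.1]); p=R.x
print(p,np.round(R.fun.reshape(-1,2),1).tolist())
np.save("p.npy",p)
print("knob world",fx(p,K), "pivot",fx(p,(0,0,120)))
d=o["side"]; 
for a in(-.25,-.1,0,.1): print(a,project(d,fx(p,tip(a)))[0])
w=redblobs(d["img"])
n,l,st,ce=cv2.connectedComponentsWithStats((w>15).astype(np.uint8))
for i in range(1,n):
    m=l==i
    rr,cc=np.nonzero(m); ww=w[m]; print(len(rr),(rr*ww).sum()/ww.sum(),(cc*ww).sum()/ww.sum())
I=d["img"].astype(int)
g=(I[...,1]-I[...,0])[240:275,226:246]; print(g)
E
```

```text
[5.68788830e+02 4.47929148e+01 9.37110470e-02] [[-0.1, 0.8], [-1.6, 1.2], [-0.3, 0.4], [1.2, -0.8], [0.5, -0.3], [-0.5, -1.0], [0.9, -0.8], [-0.1, 0.8], [1.7, 0.2], [-0.0, 0.3]]
knob world [[498.0535017   -4.09926495 284.71511169]] pivot [[568.78883047  44.79291483 120.        ]]
-0.25 [238.58551593 232.58111055]
-0.1 [249.09490921 232.60920158]
0 [255.45438124 232.78552929]
0.1 [261.20480616 233.08108059]
746 104.26875014523218 477.6217510443312
75 167.73600608339316 264.9618238914002
16 238.44415443711216 231.6083423618635
[[-10  -8 -14 -29 -57 -82 -85 -60 -28 -10  -6  -8 -10  -8  -9 -11  -8  -8
   -5  -4]
 [ -7 -11 -12 -18 -26 -32 -34 -27 -16  -6  -9  -7  -8  -6  -9  -9  -9  -6
   -4  -4]
 [ -9 -10  -9  -8 -12 -16 -16 -12 -12  -8  -8  -9  -8  -8  -7  -5  -6  -5
   -5  -7]
 [ -9  -9  -8 -11 -10 -11 -11 -11  -7 -11  -8  -9  -8  -6  -6  -6  -4  -5
   -3  -3]
 [ -7 -10  -8 -10 -11  -9 -10 -10  -7  -6  -2   0   1   1  -1  -7  -5  -2
   -7  -3]
 [ -9  -9 -10 -10 -11  -9 -10  -8  -7  -1   9  18  17  11   2  -4  -4  -3
   -6  -3]
 [ -7  -9 -10  -8  -9 -10  -8  -9  -4   4  23  36  35  22  
[... 1706 characters left out ...]
  -3  -4
   -3  -4]
 [-11  -8  -9 -10 -11  -8  -5  -4  -4  -3  -1  -3  -1  -4  -7  -8  -5  -5
   -3  -3]
 [-10 -10  -8  -9  -9  -7  -5  -3  -6  -5  -5  -6  -4  -5  -5  -4  -6  -4
   -3  -3]
 [-10 -11  -9  -9  -9  -7  -7  -6  -7  -6  -5  -5  -3  -8  -7  -8  -7  -4
   -5  -4]
 [ -9 -10  -9  -9 -10  -9  -7  -6  -7  -6  -3  -6  -4  -7  -5  -8  -9  -8
   -3  -5]
 [-10  -8  -9 -10  -9 -10  -7  -5  -5  -7  -7  -3  -5  -5  -7  -6  -5  -5
   -7  -5]
 [-10  -9  -8 -10 -10 -11  -5  -6  -4  -4  -4  -5  -1  -4  -5  -5  -8  -5
   -4  -8]
 [-11  -9  -9 -10 -10  -9  -7  -8  -5  -5  -6  -7  -5  -6  -4  -7  -4  -8
   -3  -4]
 [-10  -7  -9 -10  -9  -9 -10  -5  -7  -6  -4  -5  -4  -5  -7  -5  -6  -8
   -4  -4]]
```

```bash
python3 -m crank '[[[0,0,-1,1],[0,0,-1,1],[0,0,-1,1],[0,0,-1,1],[0,0,-1,1],[-0.5,0.2,0,1],[-0.5,0.2,0,1],[-0.5,0.2,0,1],[-0.5,0.2,0,1],[-0.5,0.2,0,1],[-0.5,0.2,0,1],[-0.5,0.2,0,1]]]' -1
python3 - <<'E'
from h import *
s=ctrl.read_state(); e,r=s["eef_pos"],s["tool_rot"]; p=np.load("p.npy"); y=r[2]
K=fx(p,(-75,170*np.sin(-.25),120+170*np.cos(-.25)))[0]; yt=np.pi/2+p[2]; d=K-e
print(s["clock"],e,r,"turn units",(y-yt)/.08, "final-frame x,y units",(np.cos(yt)*d[0]+np.sin(yt)*d[1])/25,(np.sin(yt)*d[0]-np.cos(yt)*d[1])/25,s["force"])
E
```

```text
clock: 1.9
eef_pos: [267.4, 573.2, 356.3]
tool_rot: [3.142, -0.0, 1.885]
force: [-0.7, 0.1, -0.5]
width: 85.6
gripper_force: 0.0
1.9 [267.37327996 573.15211412 356.26216813] [ 3.14155201e+00 -5.61455628e-05  1.88479250e+00] turn units 2.7535640300963005 final-frame x,y units -23.852170045815736 7.026095292025725 [-0.69459784  0.05145421 -0.54663738]
```

```bash
cat > st.py <<'E'
from h import *
s=ctrl.read_state(); e,r=s["eef_pos"],s["tool_rot"]; p=np.load("p.npy"); y=r[2]
K=fx(p,(-75,170*np.sin(-.25),120+170*np.cos(-.25)))[0]; yt=np.pi/2+p[2]; d=K-e
print(s["clock"],e,"turn units",(y-yt)/.08, "x,y,z(mm) to go",(np.cos(yt)*d[0]+np.sin(yt)*d[1]),(np.sin(yt)*d[0]-np.cos(yt)*d[1]),e[2]-262,s["force"],s["width"])
E
python3 -m crank '[[[0,0,0,0.92],[0,0,0,0.92],[0,0,0,0.92],[-1,0.3,0,0],[-1,0.3,0,0],[-1,0.3,0,0],[-1,0.3,0,0],[-1,0.3,0,0],[-1,0.3,0,0],[-1,0.3,0,0],[-1,0.3,0,0],[-1,0.3,0,0]]]' >/dev/null
python3 -m crank '[[[-1,0.3,0,0],[-1,0.3,0,0],[-1,0.3,0,0],[-1,0.3,0,0],[-1,0.3,0,0],[-1,0.3,0,0],[-1,0.3,0,0],[-1,0.3,0,0],[-1,0.3,0,0],[-1,0.3,0,0],[-1,0.3,0,0],[-0.5,0,0,0]]]' >/dev/null
python3 st.py
```

```text
3.9 [467.21337691  74.56723359 356.73349048] turn units -0.004548562932349398 x,y,z(mm) to go -81.20716834746999 23.34367362754675 94.73349047638834 [-0.56307203  0.23724468  0.11727929] 85.2609718366742
```

```bash
python3 -m crank '[[[-1,0.3,0,0],[-1,0.3,0,0],[-1,0.3,0,0],[-0.25,0,0,0],[0,0,-0.2,0],[0,0,0.6,0],[0,0,0.6,0],[0,0,0,0],[0,0,0,0]]]' >/dev/null
python3 st.py; python3 - <<'E'
from h import *
for n in("side","top"):
    d=cam(n); I=d["img"][:,:,::-1]; I=I[110:260,200:330] if n=="side" else I[140:230,190:320]
    cv2.imwrite(f"pics/{n}1.png",cv2.resize(I,None,fx=4,fy=4,interpolation=cv2.INTER_CUBIC))
a=cv2.imread("pics/side1.png");b=cv2.imread("pics/top1.png"); cv2.imwrite("pics/b1.png",cv2.resize(np.hstack([a,cv2.copyMakeBorder(b,0,a.shape[0]-b.shape[0],0,0,0)]),(800,461)))
E
```

```text
4.65 [495.50504897   0.76074465 331.26251243] turn units 0.06552500409255924 x,y,z(mm) to go -5.077154276381177 2.082500678703769 69.262512428675 [ 0.58336469 -0.05615365 -0.30393502] 85.56519155345462
```

View pics/b1.png

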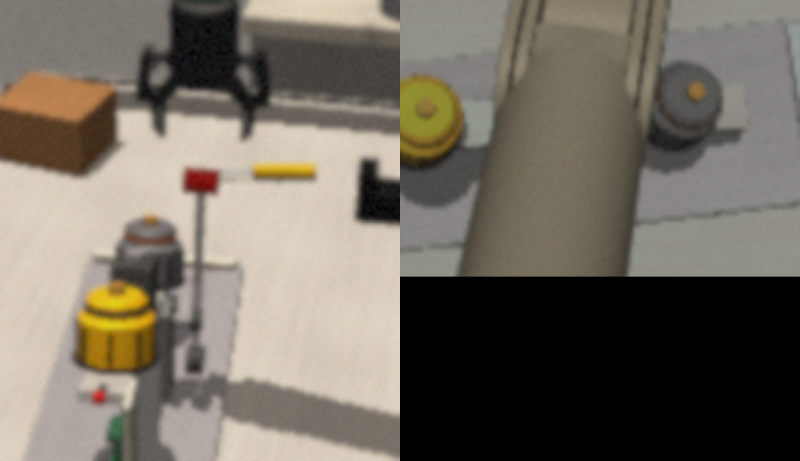

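```bash
python3 -m crank '[[[-0.2,0.08,0.7,0],[0,0,0.7,0],[0,0,0.7,0],[0,0,0.66,0],[0,0,0,0],[0,0,0,0]]]' >/dev/null;python3 st.py
python3 -m crank '[[[0,0,0,0],[0,0,0,0],[0,0,0,0],[0,0,0,0],[0,0,0,0],[0,0,0,0],[0,0,0,0]]]' 1
python3 st.py; cat > tilt.py <<'E'
from h import *
import sys
from scipy.optimize import brentq
p=np.load("p.npy")
d=ctrl.get_image("side"); I=d["img"].astype(float)
# pointer: weighted red centroid in a window around its possible column band
w=redblobs(I); w[:228]=0; w[275:]=0; w[:,:224]=0; w[:,242:]=0; w[w<12]=0
rr,cc=np.mgrid[:384,:512]; W=w.sum()
tr,tc=(rr*w).sum()/W,(cc*w).sum()/W
f=lambda a:project(d,fx(p,tip(a)))[0][0]-tr
a1=brentq(f,-.5,.5)
# yellow master: centroid
r,g,b=I[...,0],I[...,1],I[...,2]
y=np.clip(np.minimum(r,g*1.3)-1.6*b-10,0,None); y[:185]=0; y[265:]=0; y[:,:215]=0; y[:,262:]=0
Y=y.sum(); yr=(rr*y).sum()/Y; yc=(cc*y).sum()/Y
s=ctrl.read_state(); e=s["eef_pos"]
v=fx(p,(0,0,0))[0]; yt=p[2]; dy=-np.sin(yt)*(e[0]-v[0])+np.cos(yt)*(e[1]-v[1])
A=np.arcsin(dy/170)
print("t",round(s["clock"],3),"tip",round(tr,2),round(tc,2),"W",int(W),"a",round(a1,4),"yel",round(yr,2),round(yc,2),int(Y),"A",round(A,4),"z",round(e[2],1),"F",np.round(s["force"],1),round(s["width"],1))
E
python3 tilt.py
```

```text
5.25 [498.71750183  -5.19122664 262.72991146] turn units 0.04700280954121616 x,y,z(mm) to go 1.149303641469745 -0.5589075541634619 0.7299114584331505 [ 0.83598768 -0.2979692   1.10899444] 85.51654487739853
clock: 5.83
eef_pos: [498.3, -5.8, 263.2]
tool_rot: [3.141, -0.0, 1.667]
force: [-3.4, -0.5, 6.0]
width: 39.1
gripper_force: 61.0
5.8333 [498.3460475   -5.82273183 263.15396103] turn units 0.0337851596274058 x,y,z(mm) to go 1.7432795448139111 -0.12999060597157644 1.153961026226625 [-3.38063425 -0.51266706  5.99418075] 39.08652674331963
t 5.883 tip 238.45 231.62 W 995 a -0.2519 yel 215.51 237.19 66006 A -0.2606 z 263.2 F [-3.4 -0.3  6.2] 39.0
```

```bash
cat > ctl.py <<'E'
# usage: ctl.py r_ref v_ref nrows [mode: rest|free]   measure, filter, advise
import sys,json,os
sys.argv+=["free"]
from scipy.linalg import solve_discrete_are
exec(open("tilt.py").read().rsplit("print",1)[0])
A+=0.0106
rr_,vr,n,mode=float(sys.argv[1]),float(sys.argv[2]),int(sys.argv[3]),sys.argv[4]
t=s["clock"]; k,G,D,J=.38,.56,.01,.045
L=json.load(open("log.json")) if os.path.exists("log.json") else None
F=np.array([[0,1,0],[(G-k)/J,-D/J,1/J],[0,0,0]]); B=np.array([0,k/J,0])
if L is None or mode=="rest":
    x=np.array([-.25,0,.045-k*A]); P=np.diag([1e-6,1e-4,4e-4]); z=a1
else:
    x=np.array(L["x"]); P=np.array(L["P"]); N=max(1,int(round((t-L["t"])/.005))); h=(t-L["t"])/N
    for i in range(N):
        Ai=L["A"]+(A-L["A"])*min(1,(i+.5)/N*(t-L["t"])/max(t-L["t"]-.05,.01)); M=np.eye(3)+F*h
        x=M@x+B*h*Ai; P=M@P@M.T+np.diag([1e-6,4e-3,1e-5])*h
    inn=a1-x[0]; S=P[0,0]+.0025**2; K=P[:,0]/S; x=x+K*inn; P=P-np.outer(K,P[0])
json.dump(dict(x=x.tolist(),P=P.tolist(),t=t,A=A),open("log.json","w"))
def sim(x0,dA,v0,n):
    y=x0.copy(); T=n/12; h=.0025; 
    for i in range(int(round((T+.05)/h))): y=y+h*(F@y+B*(v0+dA*min(1,(i+.5)*h/T)))
    return y
zero=np.zeros(3)
c0=[sim(np.eye(3)[j],0,0,n)[:2] for j in(0,1)]; bA=sim(zero,0,1,n)[:2]; bu=sim(zero,1,0,n)[:2]
Ad=np.eye(3); Ad[:2,0],Ad[:2,1],Ad[:2,2]=c0[0],c0[1],bA; Bd=np.array([[bu[0]],[bu[1]],[1]])
X=solve_discrete_are(Ad,Bd,np.diag([10,.5,.01]),[[1.5]]); Kc=np.linalg.solve(1.5+Bd.T@X@Bd,Bd.T@X@Ad)[0]
As=-((G-k)*rr_+x[2])/k
# feedforward: aim at (rr_,vr) at once, A-equilibrium As
dA=float(-Kc@np.array([x[0]-rr_,x[1]-vr,A-As])); dA=np.clip(dA,-.35,.35)
A2=A+dA; dx=170*(np.sin(A2)-np.sin(A))/25/n; dz=-170*(np.cos(A2)-np.cos(A))/25/n
pr=sim(x,dA,A,n); p0=sim(x,0,A,n)
print(f"t {t:.2f} meas {a1:.4f} W {int(W)} tip {tr:.2f},{tc:.2f} yel {yr:.2f} z {e[2]:.1f} F {np.round(s['force'],1)} A {A:.3f} lev {A-x[0]:.3f}\n est r {x[0]:.4f} v {x[1]:.4f} c {x[2]:.4f} A* {As:.3f} | dA {dA:.3f} -> {n} rows dx {dx:.3f} dz {dz:.3f} -> pred r {pr[0]:.3f} v {pr[1]:.3f}; (hold: {p0[0]:.3f} {p0[1]:.3f})")
E
python3 -m crank '[[[0.224,0,-0.034,0],[0.224,0,-0.034,0],[0.224,0,-0.034,0],[0.224,0,-0.034,0],[0.224,0,-0.034,0],[0.224,0,-0.034,0]]]' >/dev/null
python3 ctl.py -0.01 0 3 rest
```

```text
t 6.43 meas -0.2519 W 994 tip 238.45,231.63 yel 215.48 z 268.1 F [-4.  -3.9  8.1] A -0.047 lev 0.203
 est r -0.2500 v 0.0000 c 0.0628 A* -0.160 | dA 0.158 -> 3 rows dx 0.359 dz 0.012 -> pred r -0.226 v 0.236; (hold: -0.250 -0.000)
```

```bash
python3 -m crank '[[[0.1,0,0,0],[0.1,0,0,0]]]' >/dev/null
python3 ctl.py -0.01 0 3 rest
python3 -m crank '[[[0.1,0,0,0],[0.1,0,0,0]]]' >/dev/null
python3 ctl.py -0.01 0 3 rest
```

```text
t 6.65 meas -0.2519 W 996 tip 238.45,231.62 yel 215.46 z 268.2 F [-3.2 -4.2  9.1] A -0.022 lev 0.228
 est r -0.2500 v 0.0000 c 0.0533 A* -0.135 | dA 0.158 -> 3 rows dx 0.358 dz 0.021 -> pred r -0.226 v 0.236; (hold: -0.250 -0.000)
t 6.87 meas -0.2518 W 991 tip 238.46,231.61 yel 215.48 z 268.2 F [-3.1 -2.4  8. ] A 0.008 lev 0.258
 est r -0.2500 v 0.0000 c 0.0418 A* -0.105 | dA 0.158 -> 3 rows dx 0.357 dz 0.031 -> pred r -0.226 v 0.236; (hold: -0.250 -0.000)
```

```bash
sed -i 's/.0025\*\*2/.0012**2/' ctl.py; python3 -m crank '[[[0.1,0,0,0],[0.1,0,0,0]]]' >/dev/null
python3 ctl.py -0.01 0 3 rest
python3 -m crank '[[[0.1,0,0.01,0],[0.1,0,0.01,0]]]' >/dev/null
python3 ctl.py -0.01 0 3 rest
```

```text
t 7.08 meas -0.2522 W 1002 tip 238.42,231.62 yel 215.49 z 268.1 F [-1.8 -4.8  8.2] A 0.038 lev 0.288
 est r -0.2500 v 0.0000 c 0.0306 A* -0.076 | dA 0.158 -> 3 rows dx 0.356 dz 0.042 -> pred r -0.226 v 0.236; (hold: -0.250 -0.000)
t 7.30 meas -0.2517 W 995 tip 238.46,231.62 yel 215.48 z 267.8 F [-3.9 -2.7  9. ] A 0.069 lev 0.319
 est r -0.2500 v 0.0000 c 0.0189 A* -0.045 | dA 0.158 -> 3 rows dx 0.355 dz 0.053 -> pred r -0.226 v 0.236; (hold: -0.250 -0.000)
```

```bash
python3 -m crank '[[[0.1,0,0.01,0],[0.1,0,0.01,0]]]' >/dev/null
python3 ctl.py -0.01 0 3 rest
python3 -m crank '[[[0.08,0,0.01,0],[0.08,0,0.01,0]]]' >/dev/null
python3 ctl.py -0.01 0 3 rest
```

```text
t 7.52 meas -0.2517 W 989 tip 238.46,231.61 yel 215.49 z 267.3 F [-3.  -3.8  9.7] A 0.098 lev 0.348
 est r -0.2500 v 0.0000 c 0.0077 A* -0.015 | dA 0.158 -> 3 rows dx 0.353 dz 0.063 -> pred r -0.226 v 0.236; (hold: -0.250 -0.000)
t 7.73 meas -0.2516 W 989 tip 238.47,231.64 yel 215.50 z 266.8 F [-2.8 -2.6  9.7] A 0.122 lev 0.372
 est r -0.2500 v 0.0000 c -0.0014 A* 0.009 | dA 0.158 -> 3 rows dx 0.351 dz 0.072 -> pred r -0.226 v 0.236; (hold: -0.250 -0.000)
```

```bash
python3 -m crank '[[[0.08,0,0.014,0],[0.08,0,0.014,0]]]' >/dev/null
python3 ctl.py -0.01 0 3 rest
python3 -m crank '[[[0.08,0,0.016,0],[0.08,0,0.016,0]]]' >/dev/null
python3 ctl.py -0.01 0 3 rest
```

```text
t 7.95 meas -0.2517 W 971 tip 238.46,231.64 yel 215.50 z 266.3 F [-3.7 -4.2 11.8] A 0.146 lev 0.396
 est r -0.2500 v 0.0000 c -0.0103 A* 0.032 | dA 0.158 -> 3 rows dx 0.350 dz 0.080 -> pred r -0.226 v 0.236; (hold: -0.250 -0.000)
t 8.17 meas -0.2466 W 941 tip 238.84,231.55 yel 215.72 z 265.5 F [-3.1 -1.6 12.1] A 0.171 lev 0.421
 est r -0.2500 v 0.0000 c -0.0200 A* 0.057 | dA 0.158 -> 3 rows dx 0.348 dz 0.089 -> pred r -0.226 v 0.236; (hold: -0.250 -0.000)
```

```bash
python3 -c "
import json
json.dump(dict(x=[-.2466,.045,-.011],P=[[2e-6,0,0],[0,1e-3,0],[0,0,1e-4]],t=8.167,A=.171),open('log.json','w'))"
python3 -m crank '[[[0,0,0,0],[0,0,0,0]]]' >/dev/null
python3 ctl.py -0.12 0.15 3
```

```text
t 8.38 meas -0.2279 W 1027 tip 240.20,231.65 yel 216.44 z 265.6 F [-3.4 -1.7 11. ] A 0.170 lev 0.398
 est r -0.2280 v 0.1182 c -0.0087 A* 0.080 | dA 0.033 -> 3 rows dx 0.073 dz 0.014 -> pred r -0.172 v 0.282; (hold: -0.177 0.234)
```

```bash
python3 -m crank '[[[-0.1,0,-0.01,0],[-0.1,0,-0.01,0],[-0.1,0,-0.01,0]]]' >/dev/null
python3 ctl.py -0.06 0.12 3
```

```text
t 8.68 meas -0.1769 W 1022 tip 243.84,231.57 yel 218.53 z 266.2 F [-3.   3.8  9.6] A 0.143 lev 0.319
 est r -0.1769 v 0.2129 c -0.0069 A* 0.047 | dA -0.035 -> 3 rows dx -0.080 dz -0.010 -> pred r -0.101 v 0.289; (hold: -0.096 0.342)
```

```bash
python3 -m crank '[[[-0.28,0,-0.025,0],[-0.28,0,-0.025,0],[-0.28,0,-0.025,0]]]' >/dev/null
python3 ctl.py -0.01 0 3
```

```text
t 8.98 meas -0.1058 W 1055 tip 248.71,231.60 yel 221.09 z 267.4 F [-1.2  2.3  3.4] A 0.007 lev 0.113
 est r -0.1059 v 0.1889 c -0.0042 A* 0.016 | dA 0.032 -> 3 rows dx 0.074 dz 0.002 -> pred r -0.064 v 0.117; (hold: -0.068 0.069)
```

```bash
python3 -m crank '[[[0.07,0,0,0],[0.07,0,0,0],[0.07,0,0,0]]]' >/dev/null
python3 ctl.py -0.01 0 3
```

```text
t 9.28 meas -0.0692 W 1159 tip 251.11,231.76 yel 222.37 z 267.4 F [-2.  -3.   6.2] A 0.028 lev 0.097
 est r -0.0692 v 0.0815 c -0.0050 A* 0.018 | dA 0.018 -> 3 rows dx 0.041 dz 0.002 -> pred r -0.048 v 0.070; (hold: -0.051 0.043)
```

```bash
python3 -m crank '[[[0.05,0,0,0],[0.05,0,0,0],[0.05,0,0,0]]]' >/dev/null
python3 ctl.py -0.01 0 3
python3 - <<'E'
from h import *
I=ctrl.get_image("side")["img"][:,:,::-1][225:275,205:265]; cv2.imwrite("pics/j.png",cv2.resize(I,None,fx=10,fy=10,interpolation=cv2.INTER_CUBIC))
E
```

```text
t 9.58 meas -0.0653 W 1084 tip 251.37,231.78 yel 222.50 z 267.2 F [-1.8 -4.   5.2] A 0.046 lev 0.111
 est r -0.0651 v -0.0066 c -0.0082 A* 0.026 | dA 0.049 -> 3 rows dx 0.111 dz 0.008 -> pred r -0.062 v 0.050; (hold: -0.069 -0.023)
```

View pics/j.png

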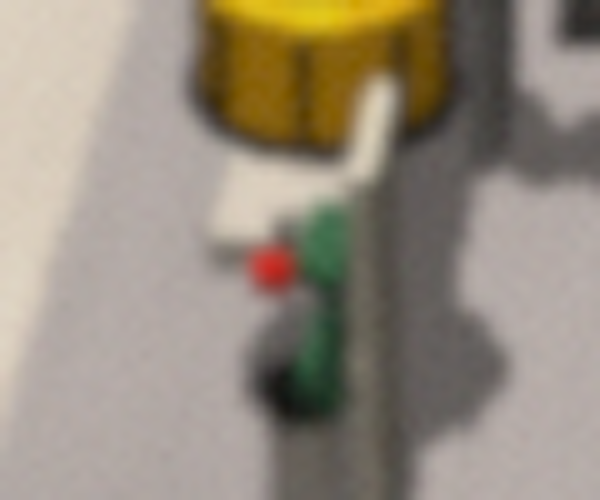

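```bash
python3 -m crank '[[[0.2,0,0.01,0],[0.1,0,0.01,0],[0.05,0,0,0]]]' >/dev/null
python3 ctl.py -0.01 0 3
```

```text
t 9.93 meas -0.0788 W 1065 tip 250.49,231.66 yel 222.09 z 266.6 F [-2.  -2.9  4.5] A 0.102 lev 0.181
 est r -0.0786 v -0.0087 c -0.0110 A* 0.034 | dA -0.002 -> 3 rows dx -0.005 dz -0.000 -> pred r -0.068 v 0.081; (hold: -0.068 0.084)
```

```bash
sed -i 's/min(1,(i+.5)\/N\*(t-L\["t"\])\/max(t-L\["t"\]-.05,.01))/max(0,((i+.5)*h-.05)\/(t-L["t"]-.05))/; s/min(1,(i+.5)\*h\/T)/min(1,max(0,((i+.5)*h-.05)\/T))/; s/4e-3,1e-5/6e-3,5e-5/' ctl.py; python3 -m crank '[[[0.05,0,0,0],[0,0,0,0],[0,0,0,0]]]' >/dev/null
python3 ctl.py -0.01 0 3
```

```text
t 10.23 meas -0.0745 W 1150 tip 250.77,231.80 yel 222.21 z 266.5 F [-0.7 -3.9  1.8] A 0.111 lev 0.185
 est r -0.0744 v 0.0582 c -0.0123 A* 0.037 | dA -0.069 -> 3 rows dx -0.155 dz -0.012 -> pred r -0.046 v 0.104; (hold: -0.040 0.177)
```

```bash
python3 -m crank '[[[-0.12,0,-0.01,0],[-0.12,0,-0.01,0],[-0.12,0,-0.01,0]]]' >/dev/null
python3 ctl.py -0.01 0 3
```

```text
t 10.53 meas -0.0420 W 1252 tip 252.85,231.91 yel 223.42 z 267.0 F [ 0.5  2.9 -2.2] A 0.072 lev 0.114
 est r -0.0420 v 0.1431 c -0.0119 A* 0.036 | dA -0.106 -> 3 rows dx -0.241 dz -0.005 -> pred r 0.001 v 0.100; (hold: 0.010 0.213)
```

```bash
python3 -m crank '[[[-0.4,0,-0.01,0],[-0.25,0,0,0],[-0.1,0,0,0]]]' >/dev/null
python3 ctl.py -0.01 0 3
```

```text
t 10.83 meas -0.0088 W 1328 tip 254.92,231.99 yel 224.64 z 267.1 F [ 0.7  3.7 -4.1] A -0.050 lev -0.041
 est r -0.0088 v 0.0443 c -0.0140 A* 0.042 | dA 0.126 -> 3 rows dx 0.286 dz 0.004 -> pred r -0.019 v -0.054; (hold: -0.030 -0.187)
```

```bash
python3 -m crank '[[[0.55,0,0,0],[0.1,0,0,0],[0,0,0,0]]]' >/dev/null
python3 ctl.py -0.01 0 3
```

```text
t 11.13 meas -0.0231 W 1296 tip 254.04,231.96 yel 224.03 z 267.4 F [ 1.  -2.6 -3.4] A 0.039 lev 0.062
 est r -0.0231 v -0.0995 c -0.0144 A* 0.043 | dA 0.090 -> 3 rows dx 0.204 dz 0.017 -> pred r -0.050 v -0.042; (hold: -0.058 -0.137)
```

```bash
python3 -m crank '[[[0.5,0,0.02,0],[0.1,0,0.01,0],[0,0,0,0]]]' >/dev/null
python3 ctl.py -0.01 0 3
```

```text
t 11.43 meas -0.0378 W 1207 tip 253.12,231.86 yel 223.54 z 266.5 F [ 2.7 -3.  -6.6] A 0.130 lev 0.168
 est r -0.0379 v 0.0167 c -0.0112 A* 0.034 | dA -0.133 -> 3 rows dx -0.301 dz -0.019 -> pred r -0.013 v 0.092; (hold: -0.001 0.233)
```

```bash
cat > edit.py <<'E'
s=open("ctl.py").read()
# optional 5th arg: comma list of dx rows just executed
s=s.replace('sys.argv+=["free"]','')
s=s.replace('int(sys.argv[3]),sys.argv[4]','int(sys.argv[3]),"free"\nU=[float(q) for q in sys.argv[4].split(",")]; DEL=.06\nprof=lambda U,tt:np.interp(tt-DEL,np.arange(len(U)+1)/12,np.r_[0,np.cumsum(U)])')
i=s.index("        Ai="); j=s.index("; M=np.eye",i)
s=s[:i]+'        Ai=L["A"]+(A-L["A"])*(prof(U,(i+.5)*h)/prof(U,9) if abs(sum(U))>.03 else (i+.5)/N)'+s[j:]
i=s.index("def sim"); j=s.index("zero=")
s=s[:i]+'''def sim(x0,U,v0,n):
    y=x0.copy(); h=.0025; N=int(round((n/12+.05)/h)); a=v0+prof(U,(np.arange(N)+.5)*h)
    for q in a: y=y+h*(F@y+B*q)
    return y
'''+s[j:]
i=s.index("zero="); s=s[:i]+'''zero=np.zeros(3); O=[0.]*n
c0=[sim(np.eye(3)[j],O,0,n)[:2] for j in(0,1)]; bA=sim(zero,O,1,n)[:2]
bu=np.array([sim(zero,np.eye(n)[j],0,n)[:2] for j in range(n)]).T
Ad=np.eye(3); Ad[:2,0],Ad[:2,1],Ad[:2,2]=c0[0],c0[1],bA; Bd=np.vstack([bu,np.ones(n)])
Rm=np.eye(n)*.6; X=solve_discrete_are(Ad,Bd,np.diag([10,.5,.01]),Rm); Kc=np.linalg.solve(Rm+Bd.T@X@Bd,Bd.T@X@Ad)
As=-((G-k)*rr_+x[2])/k
u=-Kc@np.array([x[0]-rr_,x[1]-vr,A-As])
cA=np.r_[A,A+np.cumsum(u)]; dx=170*np.diff(np.sin(cA))/25; dz=-170*np.diff(np.cos(cA))/25
pr=sim(x,u,A,n); p0=sim(x,O,A,n)
print(f"t {t:.2f} meas {a1:.4f} W {int(W)} z {e[2]:.1f} F {np.round(s['force'],1)} A {A:.3f} lev {A-x[0]:.3f}\\n est r {x[0]:.4f} v {x[1]:.4f} c {x[2]:.4f} A* {As:.3f} | dx {np.round(dx,3)} dz {np.round(dz,3)} -> pred r {pr[0]:.3f} v {pr[1]:.3f}; (hold: {p0[0]:.3f} {p0[1]:.3f})")
'''
open("ctl.py","w").write(s)
E
python3 edit.py
python3 -m crank '[[[-0.5,0,-0.03,0],[-0.3,0,-0.02,0],[-0.05,0,0,0]]]' >/dev/null
python3 ctl.py -0.01 0 3 -0.5,-0.3,-0.05
```

```text
t 11.73 meas -0.0171 W 1200 z 267.9 F [ 2.2  2.1 -5. ] A 0.012 lev 0.029
 est r -0.0171 v 0.0661 c -0.0116 A* 0.035 | dx [-0.025  0.031  0.063] dz [-0.     0.     0.001] -> pred r -0.007 v 0.004; (hold: -0.007 0.004)
```

```bash
python3 -m crank '[[[-0.02,0,0,0],[0.03,0,0,0],[0.08,0,0,0]]]' >/dev/null
python3 ctl.py -0.01 0 3 -0.02,0.03,0.08
```

```text
t 12.03 meas -0.0180 W 1184 z 267.9 F [ 1.5 -0.8 -5.8] A 0.022 lev 0.040
 est r -0.0179 v -0.0472 c -0.0146 A* 0.043 | dx [ 0.476  0.087 -0.109] dz [ 0.027  0.009 -0.011] -> pred r -0.029 v 0.009; (hold: -0.042 -0.117)
```

```bash
python3 -m crank '[[[0.45,0,0.02,0],[0.1,0,0.01,0],[-0.1,0,-0.01,0]]]' >/dev/null
python3 ctl.py -0.01 0 3 0.45,0.1,-0.1
```

```text
t 12.33 meas -0.0307 W 1186 z 267.6 F [ 1.4  0.8 -6.4] A 0.087 lev 0.118
 est r -0.0307 v 0.0005 c -0.0147 A* 0.043 | dx [-0.102 -0.133 -0.072] dz [-0.008 -0.008 -0.003] -> pred r -0.021 v 0.041; (hold: -0.018 0.088)
```

```bash
python3 -m crank '[[[-0.1,0,-0.01,0],[-0.13,0,-0.01,0],[-0.07,0,0,0]]]' >/dev/null
python3 ctl.py -0.01 0 3 -0.1,-0.13,-0.07
```

```text
t 12.63 meas -0.0241 W 1339 z 268.0 F [ 1.7  3.4 -6.9] A 0.047 lev 0.071
 est r -0.0241 v 0.0321 c -0.0155 A* 0.046 | dx [ 0.012 -0.025 -0.01 ] dz [ 0.001 -0.001 -0.   ] -> pred r -0.016 v 0.021; (hold: -0.016 0.022)
```

```bash
python3 -m crank '[[[0,0,0,0],[-0.02,0,0,0],[0,0,0,0]]]' >/dev/null
python3 ctl.py -0.01 0 3 0,-0.02,0
```

```text
t 12.93 meas -0.0157 W 1259 z 268.0 F [ 2.1  3.8 -4.6] A 0.046 lev 0.061
 est r -0.0157 v 0.0236 c -0.0153 A* 0.045 | dx [-0.043 -0.016  0.012] dz [-0.002 -0.001  0.   ] -> pred r -0.010 v 0.008; (hold: -0.009 0.021)
```

```bash
python3 -m crank '[[[-0.04,0,0,0],[-0.02,0,0,0],[0.01,0,0,0]]]' >/dev/null
python3 ctl.py -0.01 0 3 -0.04,-0.02,0.01
```

```text
t 13.23 meas -0.0122 W 1293 z 268.1 F [ 1.4  3.5 -3.6] A 0.035 lev 0.047
 est r -0.0122 v -0.0032 c -0.0157 A* 0.046 | dx [ 0.127  0.033 -0.017] dz [ 0.006  0.002 -0.001] -> pred r -0.014 v 0.001; (hold: -0.018 -0.034)
```

```bash
python3 -m crank '[[[0.12,0,0,0],[0.03,0,0,0],[-0.02,0,0,0]]]' >/dev/null
python3 ctl.py -0.01 0 4 0.12,0.03,-0.02
```

```text
t 13.53 meas -0.0167 W 1233 z 268.1 F [ 2.2 -1.2 -4.7] A 0.047 lev 0.063
 est r -0.0167 v -0.0189 c -0.0160 A* 0.047 | dx [ 0.155  0.018 -0.051 -0.055] dz [ 0.009  0.001 -0.004 -0.003] -> pred r -0.019 v 0.017; (hold: -0.026 -0.033)
```

```bash
python3 -m crank '[[[0.15,0,0.01,0],[0.02,0,0,0],[-0.05,0,0,0],[-0.05,0,0,0]]]' >/dev/null
python3 ctl.py -0.01 0 4 0.15,0.02,-0.05,-0.05
```

```text
t 13.92 meas -0.0185 W 1133 z 267.9 F [ 0.5 -1.2 -1.7] A 0.064 lev 0.082
 est r -0.0185 v 0.0300 c -0.0169 A* 0.049 | dx [-0.138 -0.065 -0.009  0.031] dz [-0.007 -0.003 -0.     0.001] -> pred r -0.008 v 0.007; (hold: 0.000 0.072)
```

```bash
python3 -m crank '[[[-0.14,0,-0.01,0],[-0.06,0,0,0],[0,0,0,0],[0.03,0,0,0]]]' >/dev/null
python3 ctl.py -0.01 0 4 -0.14,-0.06,0,0.03
```

```text
t 14.30 meas -0.0123 W 1325 z 268.1 F [ 0.7  4.9 -1.8] A 0.047 lev 0.059
 est r -0.0123 v 0.0007 c -0.0183 A* 0.053 | dx [ 0.071  0.02  -0.008 -0.015] dz [ 0.004  0.001 -0.    -0.001] -> pred r -0.013 v 0.004; (hold: -0.017 -0.024)
```

```bash
python3 -m crank '[[[0.07,0,0,0],[0.02,0,0,0],[-0.01,0,0,0],[-0.01,0,0,0]]]' >/dev/null
python3 ctl.py -0.01 0 4 0.07,0.02,-0.01,-0.01
```

```text
t 14.68 meas -0.0079 W 1317 z 268.0 F [ 1.2  3.  -1.5] A 0.050 lev 0.058
 est r -0.0079 v 0.0153 c -0.0168 A* 0.049 | dx [-0.096 -0.016  0.027  0.033] dz [-0.004 -0.001  0.001  0.001] -> pred r -0.005 v -0.008; (hold: -0.000 0.025)
```

```bash
python3 -m crank '[[[-0.1,0,0,0],[-0.02,0,0,0],[0.02,0,0,0],[0.03,0,0,0]]]' >/dev/null
python3 ctl.py -0.01 0 4 -0.1,-0.02,0.02,0.03
python3 - <<'E'
from h import *
I=ctrl.get_image("side")["img"][:,:,::-1][225:275,205:265]; cv2.imwrite("pics/j2.png",cv2.resize(I,None,fx=10,fy=10,interpolation=cv2.INTER_CUBIC))
E
```

```text
t 15.07 meas -0.0046 W 1253 z 268.1 F [ 0.3  2.3 -0.1] A 0.038 lev 0.043
 est r -0.0046 v -0.0089 c -0.0164 A* 0.048 | dx [ 0.047  0.034  0.017 -0.005] dz [ 0.002  0.002  0.001 -0.   ] -> pred r -0.009 v -0.007; (hold: -0.013 -0.035)
```

View pics/j2.png

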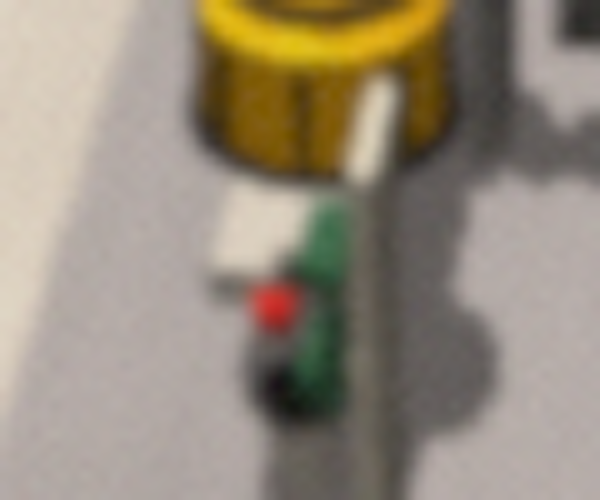

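```bash
python3 -m crank '[[[0.06,0,0,0],[0.03,0,0,0],[0.01,0,0,0]]]' >/dev/null
python3 -c "
from h import *
print([(q['position'],q['confidence']) for q in ctrl.place_of('side','marker_mid')])"
python3 ctl.py -0.01 0 4 0.06,0.03,0.01
```

```text
[([250.1, 230.8], 0.68)]
t 15.47 meas -0.0118 W 1294 z 268.0 F [ 1.4 -1.5  0.3] A 0.048 lev 0.060
 est r -0.0118 v -0.0205 c -0.0167 A* 0.049 | dx [ 0.112  0.019 -0.031 -0.04 ] dz [ 0.006  0.001 -0.002 -0.002] -> pred r -0.015 v 0.008; (hold: -0.021 -0.030)
```

```bash
python3 -m crank '[[[0.11,0,0.01,0],[0.02,0,0,0],[-0.03,0,0,0]]]' >/dev/null
python3 -c "
from h import *
print([(q['position'],q['confidence']) for q in ctrl.place_of('side','marker_mid')])
print([(q['position'],q['confidence']) for q in ctrl.place_of('side','pointer_tip')])"
python3 ctl.py -0.01 0 4 0.11,0.02,-0.03
```

```text
[([355.1, 242.8], 0.64), ([254.2, 226.9], 0.56), ([234.5, 237.6], 0.56)]
[([255.1, 227.3], 0.77)]
t 15.87 meas -0.0161 W 1245 z 267.9 F [ 1.4 -3.4  1.8] A 0.065 lev 0.081
 est r -0.0161 v 0.0109 c -0.0171 A* 0.050 | dx [-0.092 -0.054 -0.02   0.012] dz [-0.005 -0.003 -0.001  0.   ] -> pred r -0.010 v 0.008; (hold: -0.004 0.056)
```

```bash
python3 -m crank '[[[-0.09,0,0,0],[-0.06,0,0,0],[-0.03,0,0,0],[0,0,0,0]]]' >/dev/null
python3 ctl.py -0.015 0 5 -0.09,-0.06,-0.03,0
```

```text
t 16.25 meas -0.0092 W 1356 z 268.0 F [-1.2  2.6  5. ] A 0.050 lev 0.059
 est r -0.0092 v 0.0194 c -0.0174 A* 0.053 | dx [-0.12  -0.016  0.044  0.061  0.036] dz [-0.005 -0.001  0.001  0.002  0.002] -> pred r -0.009 v -0.017; (hold: 0.001 0.025)
```

```bash
python3 -m crank '[[[-0.12,0,0,0],[-0.02,0,0,0],[0.04,0,0,0],[0.06,0,0,0],[0.04,0,0,0]]]' >/dev/null
python3 ctl.py -0.015 0 5 -0.12,-0.02,0.04,0.06,0.04
```

```text
t 16.72 meas -0.0044 W 1258 z 268.0 F [-0.7 -0.1  4.6] A 0.044 lev 0.049
 est r -0.0044 v 0.0020 c -0.0179 A* 0.054 | dx [-0.052  0.016  0.05   0.051  0.017] dz [-0.002  0.001  0.002  0.003  0.001] -> pred r -0.010 v -0.018; (hold: -0.008 -0.019)
```

```bash
python3 -m crank '[[[-0.05,0,0,0],[0.01,0,0,0],[0.05,0,0,0],[0.05,0,0,0],[0.02,0,0,0]]]' >/dev/null
python3 ctl.py -0.015 0 5 -0.05,0.01,0.05,0.05,0.02
```

```text
t 17.18 meas -0.0124 W 1303 z 267.9 F [-0.4 -1.1  5.5] A 0.050 lev 0.062
 est r -0.0124 v -0.0308 c -0.0184 A* 0.056 | dx [ 0.138  0.044 -0.016 -0.043 -0.039] dz [ 0.008  0.003 -0.001 -0.003 -0.003] -> pred r -0.020 v 0.008; (hold: -0.033 -0.062)
```

```bash
python3 -m crank '[[[0.14,0,0.01,0],[0.04,0,0,0],[-0.02,0,0,0],[-0.04,0,0,0],[-0.04,0,0,0]]]' >/dev/null
python3 ctl.py -0.015 0 5 0.14,0.04,-0.02,-0.04,-0.04
```

```text
t 17.65 meas -0.0108 W 1319 z 267.8 F [-1.  -0.7  5.2] A 0.064 lev 0.075
 est r -0.0108 v 0.0440 c -0.0175 A* 0.053 | dx [-0.301 -0.082  0.054  0.107  0.079] dz [-0.013 -0.001  0.001  0.003  0.003] -> pred r -0.003 v -0.026; (hold: 0.024 0.114)
```

```bash
python3 -m crank '[[[-0.3,0,-0.01,0],[-0.08,0,0,0],[0.05,0,0,0],[0.1,0,0,0]]]' >/dev/null
python3 ctl.py -0.015 0 5 -0.3,-0.08,0.05,0.1
```

```text
t 18.03 meas -0.0030 W 1237 z 267.9 F [-0.2 -1.8  5.5] A 0.030 lev 0.033
 est r -0.0029 v -0.0261 c -0.0178 A* 0.054 | dx [ 0.145  0.084  0.036 -0.002 -0.031] dz [ 0.006  0.005  0.002 -0.    -0.002] -> pred r -0.016 v -0.007; (hold: -0.034 -0.113)
```

```bash
python3 -m crank '[[[0.15,0,0.01,0],[0.08,0,0,0],[0.04,0,0,0],[0,0,0,0],[-0.03,0,0,0]]]' >/dev/null
python3 ctl.py -0.03 0 5 0.15,0.08,0.04,0,-0.03
```

```text
t 18.50 meas -0.0114 W 1326 z 267.8 F [-1.  -2.8  5.9] A 0.058 lev 0.069
 est r -0.0114 v 0.0016 c -0.0165 A* 0.058 | dx [-0.212 -0.027  0.078  0.103  0.05 ] dz [-0.009 -0.001  0.002  0.004  0.003] -> pred r -0.019 v -0.034; (hold: -0.002 0.040)
```

```bash
python3 -m crank '[[[-0.21,0,-0.01,0],[-0.03,0,0,0],[0.08,0,0,0],[0.1,0,0,0],[0.05,0,0,0]]]' >/dev/null
python3 ctl.py -0.06 -0.08 4 -0.21,-0.03,0.08,0.1,0.05
```

```text
t 18.97 meas -0.0156 W 1243 z 267.7 F [-0.7 -3.   4.1] A 0.060 lev 0.075
 est r -0.0155 v -0.0049 c -0.0186 A* 0.077 | dx [-0.69  -0.025  0.291  0.265] dz [-0.006  0.001 -0.007  0.004] -> pred r -0.047 v -0.195; (hold: -0.015 0.005)
```

```bash
python3 -m crank '[[[-0.35,0,0,0],[0,0,0,0],[0.15,0,0,0],[0.2,0,0.01,0]]]' >/dev/null
python3 ctl.py -0.1 -0.12 3 -0.35,0,0.15,0.2
```

```text
t 19.35 meas -0.0250 W 1319 z 267.6 F [-2.2 -3.3  6.3] A 0.066 lev 0.091
 est r -0.0250 v -0.0276 c -0.0208 A* 0.102 | dx [-1.032  0.066  0.437] dz [ 0.01  -0.005 -0.019] -> pred r -0.058 v -0.260; (hold: -0.034 -0.032)
```

```bash
python3 -m crank '[[[-0.35,0,0,0],[0,0,0,0],[0.1,0,0,0]]]' >/dev/null
python3 ctl.py -0.07 -0.12 3 -0.35,0,0.1
```

```text
t 19.65 meas -0.0453 W 1173 z 267.7 F [-1.5 -2.   7.8] A 0.032 lev 0.078
 est r -0.0453 v -0.1267 c -0.0219 A* 0.091 | dx [0.2   0.181 0.075] dz [0.009 0.014 0.007] -> pred r -0.095 v -0.183; (hold: -0.102 -0.262)
```

```bash
python3 -m crank '[[[0.5,0,0.02,0],[0.12,0,0.01,0],[0.05,0,0.01,0]]]' >/dev/null
python3 ctl.py -0.13 -0.15 3 0.5,0.12,0.05
```

```text
t 19.95 meas -0.0711 W 1160 z 266.6 F [-1.6 -3.2  5.8] A 0.125 lev 0.196
 est r -0.0712 v -0.0390 c -0.0169 A* 0.106 | dx [-1.36  -0.11   0.414] dz [-0.034  0.009 -0.025] -> pred r -0.099 v -0.258; (hold: -0.065 0.078)
```

```bash
python3 -m crank '[[[-0.45,0,-0.02,0],[-0.05,0,0,0],[0.1,0,0.01,0]]]' >/dev/null
python3 ctl.py -0.12 -0.12 3 -0.45,-0.05,0.1
```

```text
t 20.25 meas -0.0715 W 1170 z 267.2 F [-2.  -1.6 10.4] A 0.075 lev 0.146
 est r -0.0715 v -0.0021 c -0.0159 A* 0.099 | dx [-0.924  0.012  0.369] dz [-0.006 -0.001 -0.012] -> pred r -0.095 v -0.217; (hold: -0.073 -0.005)
```

```bash
python3 -m crank '[[[-0.35,0,-0.01,0],[0,0,0,0],[0.15,0,0.01,0],[0.15,0,0.01,0]]]' >/dev/null
python3 ctl.py -0.12 -0.12 3 -0.35,0,0.15,0.15
```

```text
t 20.63 meas -0.0814 W 1067 z 267.2 F [-3.7 -3.1 11.8] A 0.061 lev 0.142
 est r -0.0814 v -0.1039 c -0.0114 A* 0.087 | dx [-0.326  0.075  0.176] dz [-0.012  0.001  0.006] -> pred r -0.124 v -0.199; (hold: -0.116 -0.136)
```

```bash
python3 -m crank '[[[0.1,0,0.01,0],[0.08,0,0.01,0],[0.08,0,0.01,0]]]' >/dev/null
python3 ctl.py -0.16 -0.12 3 0.1,0.08,0.08
```

```text
t 20.93 meas -0.1074 W 1038 z 266.6 F [-3.4 -2.2 12.8] A 0.097 lev 0.204
 est r -0.1074 v -0.0697 c -0.0097 A* 0.101 | dx [-0.824 -0.007  0.291] dz [-0.03   0.    -0.001] -> pred r -0.141 v -0.218; (hold: -0.121 -0.024)
```

```bash
python3 -m crank '[[[-0.2,0,-0.01,0],[0,0,0,0],[0.05,0,0.01,0]]]' >/dev/null
python3 ctl.py -0.18 -0.12 3 -0.2,0,0.05
```

```text
t 21.23 meas -0.1288 W 1140 z 266.8 F [-2.3 -1.  13.5] A 0.082 lev 0.211
 est r -0.1288 v -0.0778 c -0.0110 A* 0.114 | dx [-0.55   0.079  0.265] dz [-0.023  0.001  0.009] -> pred r -0.168 v -0.221; (hold: -0.156 -0.106)
```

```bash
python3 -m crank '[[[0,0,0,0],[0.05,0,0.01,0],[0.08,0,0.01,0]]]' >/dev/null
python3 ctl.py -0.2 -0.12 3 0,0.05,0.08
```

```text
t 21.53 meas -0.1540 W 989 z 266.6 F [-4.2 -2.8 16.9] A 0.092 lev 0.247
 est r -0.1540 v -0.0945 c -0.0106 A* 0.123 | dx [-0.425  0.083  0.219] dz [-0.026  0.003  0.013] -> pred r -0.196 v -0.212; (hold: -0.186 -0.127)
```

```bash
python3 -m crank '[[[0.08,0,-0.01,0],[0.08,0,0,0],[0.08,0,0,0]]]' >/dev/null
python3 ctl.py -0.22 -0.1 3 0.08,0.08,0.08
```

```text
t 21.83 meas -0.1814 W 990 z 266.0 F [-1.4 -4.   9.7] A 0.129 lev 0.310
 est r -0.1814 v -0.0812 c -0.0100 A* 0.131 | dx [-0.532  0.001  0.187] dz [-0.048  0.     0.012] -> pred r -0.213 v -0.172; (hold: -0.200 -0.048)
```

```bash
python3 -m crank '[[[-0.15,0,0,0],[0,0,0,0],[0.05,0,0,0]]]' >/dev/null
python3 ctl.py -0.24 -0.1 3 -0.15,0,0.05
```

```text
t 22.13 meas -0.2009 W 1024 z 266.1 F [-2.7 -1.5 10.9] A 0.121 lev 0.322
 est r -0.2009 v -0.0601 c -0.0097 A* 0.139 | dx [-0.504  0.037  0.216] dz [-0.042  0.002  0.015] -> pred r -0.231 v -0.177; (hold: -0.219 -0.066)
```

```bash
python3 -m crank '[[[-0.04,0,0,0],[0,0,0,0],[0,0,0,0],[0,0,0,0],[0,0,0,0],[0,0,0,0]]]' >/dev/null
python3 ctl.py -0.25 -0.0 3 -0.04,0,0,0,0,0
```

```text
t 22.68 meas -0.2260 W 1030 z 266.2 F [-3.3 -0.6 10.4] A 0.117 lev 0.343
 est r -0.2260 v -0.0540 c -0.0078 A* 0.139 | dx [0.129 0.098 0.012] dz [0.016 0.014 0.002] -> pred r -0.243 v -0.040; (hold: -0.247 -0.087)
```

Nearly down; hold slightly lower, then relax the lever.

```bash
python3 -m crank '[[[0,0,0,0],[0,0,0,0],[0,0,0,0],[0,0,0,0],[0,0,0,0]]]' >/dev/null
python3 ctl.py -0.25 -0.0 3 0,0,0,0,0
python3 -m crank '[[[-0.06,0,0,0],[-0.06,0,0,0],[-0.06,0,0,0],[-0.06,0,0,0],[0,0,0,0],[0,0,0,0]]]' >/dev/null
python3 ctl.py -0.25 -0.0 3 -0.06,-0.06,-0.06,-0.06,0,0
```

```text
t 23.15 meas -0.2502 W 975 z 266.2 F [-1.7  0.1 10.2] A 0.117 lev 0.367
 est r -0.2503 v -0.0711 c -0.0058 A* 0.134 | dx [ 0.453  0.088 -0.11 ] dz [ 0.069  0.017 -0.021] -> pred r -0.267 v -0.001; (hold: -0.278 -0.123)
t 23.70 meas -0.2520 W 986 z 266.5 F [-2.5  3.6 13.4] A 0.093 lev 0.345
 est r -0.2520 v -0.0189 c 0.0035 A* 0.109 | dx [ 0.24   0.059 -0.041] dz [ 0.027  0.008 -0.006] -> pred r -0.258 v 0.000; (hold: -0.264 -0.066)
```

```bash
python3 -m crank '[[[-0.19,0,-0.02,0],[-0.19,0,-0.02,0],[-0.19,0,-0.01,0],[-0.2,0,0,0],[-0.2,0,0,0],[-0.2,0,0.01,0],[-0.2,0,0.02,0],[-0.2,0,0.02,0],[-0.2,0,0.03,0],[-0.2,0,0.03,0],[-0.2,0,0.03,0],[-0.1,0,0.03,0]]]' >/dev/null
python3 -m crank '[[[0,0,0,0],[0,0,0,0],[0,0,0,0]]]' >/dev/null
python3 tilt.py
```

```text
t 25.0 tip 238.47 231.64 W 975 a -0.2516 yel 215.46 237.21 65667 A -0.2693 z 261.3 F [ 1.9  5.5 -9.4] 39.4
```

```bash
python3 -m crank '[[[0.06,0,-0.05,0],[0,0,0,0],[0,0,0,0]]]' >/dev/null
python3 -m crank '[[[0,0,0,0],[0,0,0,0],[0,0,0,0],[0,0,0,0],[0,0,0,0],[0,0,0,0],[0,0,0,0]]]' -1
python3 tilt.py
python3 -m crank '[[[0,0,-0.3,0],[0,0,-0.6,0],[0,0,-0.8,0],[0,0,-0.8,0],[0,0,-0.8,0],[0,0,-0.8,0],[0,0,0,0],[0,0,0,0],[0,0,0,0]]]' 
python3 tilt.py; python3 - <<'E'
from h import *
d=ctrl.get_image("side"); I=d["img"]; w=redblobs(I); w[:150]=0;w[185:]=0; w[:,:240]=0;w[:,290:]=0
rr,cc=np.mgrid[:384,:512]; print("knob",(rr*w).sum()/w.sum(),(cc*w).sum()/w.sum())
cv2.imwrite("pics/end.png",I[:,:,::-1])
E
```

```text
clock: 25.83
eef_pos: [498.7, -6.3, 264.0]
tool_rot: [3.141, 0.0, 1.668]
force: [-0.2, 0.6, -0.6]
width: 85.5
gripper_force: 0.0
t 25.883 tip 238.44 231.61 W 980 a -0.252 yel 215.49 237.22 65945 A -0.2632 z 263.9 F [0.6 0.1 0.3] 85.1
clock: 26.63
eef_pos: [498.2, -6.0, 366.0]
tool_rot: [-3.141, -0.0, 1.668]
force: [0.6, -0.4, -0.1]
width: 85.3
gripper_force: 0.0
t 26.683 tip 238.44 231.61 W 988 a -0.252 yel 215.5 237.2 65667 A -0.2612 z 365.6 F [-0.1 -0.6 -0.2] 85.0
knob 168.2955766003356 264.9171421721409
```

View pics/end.png

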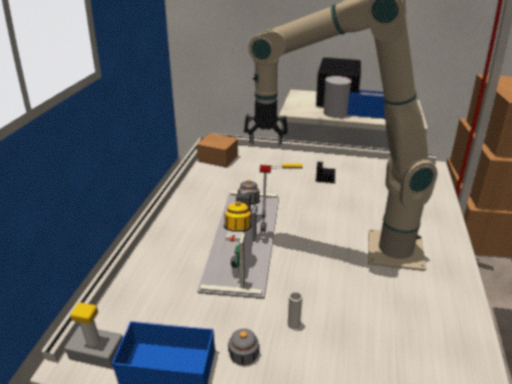

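```bash
python3 -c "
from cell import ctrl
print(ctrl.finish_job())"
```

```text
the job is handed in; nothing more can be done
None
```

The job is handed in, but no verdict came back: I held the red pointer at the middle between the jaws as judged from the side camera for about 8 s, let the beam down onto its starting rest at about 0.1 rad/s, let go of the relaxed lever, and saw nothing else moved in the last picture.

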